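Put the scoop tube away in its drawer clips

TASK

Take the bamboo tea-scoop tube from its wooden cradle and snap it sideways into both spring clips in the open drawer, about centred between the drawer's sides and fully home in both clips. The clip bar is cushioned on springs, so keep pressing by feel until the tube snaps in, but gently: never press so hard that the bar is driven down to the bottom of its springs. Then slide the drawer fully shut without slamming it, and leave the tea bowl, caddy and lid rest alone.

Things in the scene. Friction and masses are not known exactly. Their poses are not given: they have to be found in the camera images.
- tube_center (a point): Centre of the closed bamboo tube (plain tan bamboo with dark node rings, round domed ends): 24 mm diameter, 200 mm long over the ends, about 60 g (varies). Its y axis runs along the tube; either end may point either way. At the start it lies level in the cradle with its axis 37 mm above the work surface.
- cradle: Fixed dark wooden cradle on the work surface, origin under its centre; y runs along the tube. Base 60 x 160 x 8 mm; two supports 14 mm thick at y = -60 and +60 mm carry the tube, cheeks up to 33 mm above the work surface; the 106 mm between the supports is free for fingers down to the base.
- shelf: Fixed low paulownia shelf, pale top, 124 mm high, top 330 mm wide (y). Origin on the work surface below the middle of the top's front edge; x points away from the robot into the shelf, the drawer slides out along -x. When shut, the drawer's front panel stands 14 mm proud of the top's edge. Its back is at x = 270 mm.
- drawer_front (a point): Middle of the outer face of the drawer's front panel (266 mm wide, from 14 to 100 mm above the work surface, this point at 57 mm). x points into the drawer. A small loose iron ring, 28 mm across, hangs flat on the panel, from 9 mm below to 19 mm above this point; pushing on it does no harm.
- drawer (a joint): How far the drawer is out, m: 0 fully shut, 0.2 fully out. It starts 0.18 to 0.2 out. Waxed runners, about 2 N friction. Drawer 215 mm deep, inner floor 18 mm above the work surface, inner width 250 mm, side and back walls up to 62 mm above the work surface, front panel 12 mm thick up to 100 mm.
- clipbar: Bar in the drawer, 108 mm behind the front panel's outer face, with two C-shaped spring clips that open upward. Origin on the axis of a fully seated tube, midway between the clips, 72 mm above the work surface when unloaded; y along the seated tube, z up. Between the clips the bar is 16 mm wide, its top 24 mm below the origin. It rides on soft, damped springs (see the clips).
- bowl: Black raku tea bowl, 112 mm across, 78 mm high, on the work surface to the right of the shelf (origin under its centre). Leave alone.
- caddy: Red lacquered tea caddy, 68 mm across, 68 mm high, on the shelf top (origin under its centre). Leave alone.
- lidrest: Green bronze lid rest, 52 mm across, 48 mm high, on the work surface to the left of the shelf (origin under its centre). Leave alone.
- clip_a (a point): Clip at y = +55 mm of the bar, 15 mm wide; point on the seated tube's axis. The flared mouth is about 30 mm wide and reaches 19 mm above this point; the tube meets it with its axis about 17 mm above and snaps past the lips at about 8 mm above. Both clips together take about 12 to 18 N, differing from start to start; at the snap the force drops to less than half.
- clip_b (a point): The same clip at y = -55 mm. Under load the bar with both clips sinks straight down: it starts at about 2 N, then about 0.9 N per mm; after 22 mm (about 21 N) it strikes bottom, which must not happen: stay short of 20 mm. Pressing the tube only down to the unloaded seat height does not snap it in; as it snaps, the bar rises to meet the tube.
Things that resemble listed ones, but are neither listed nor needed, are in the scene too. Of the things that look like the part that bears tube_center, the largest one is meant.

How it is judged:
By the outcome, as a careful person would: the job done as asked, in the order asked, and still so for the second after the job is handed in, with the robot touching nothing.
It also fails if it takes over 70 s, if anything falls off the work surface, if the arm or the gripper's body presses on something with over 40 N, if the wrist force passes 120 N, or if a joint passes its speed limit or range.

ROBOT

A 6-joint arm with a two-finger parallel gripper is mounted at the origin on the work surface. World frame = base frame: x ahead of the robot, y to its left, z up, the work surface at z = 0. Lengths are in m, angles in rad, forces in N, time in s.
With the tool pointing down it reaches from about 0.3 to 1 m from the base axis. Payload 5.1 kg.
Tool frame: the origin (TCP) lies at the very end of the fingers, on their centre line; the grasp point (between the pads) lies 19 mm behind it; z points along the fingers, y is the line along which they close (so a half turn about z gives the same grasp; the last joint's range is limited). The gripper opens to 95 mm and grips with 3 to 60 N. Pads are 20 mm wide; open, the fingers measure 119 mm over their backs; the gripper's body (75 mm by 180 mm) begins 59 mm behind the grasp point.
Start: joints at [1.257, 0.124, 1.65, -0, 1.367, -0.083], TCP at [0.149, 0.633, 0.215] pointing down, gripper open.
Joint ranges: [-2.61, 2.61], [-1.02, 2.33], [0.03, 2.71], [-1.35, 4.49], [0.32, 2.68], [-2.91, 2.91]. Speed limits (rad/s): [2.57, 2.57, 3.14, 3.14, 3.14, 3.14].

INTERFACE

Orientations are given as a unit quaternion [x, y, z, w].
In Python, from workcell import observe, capture, hand_in gives the robot as it stands.
- The arm moves only by the shell command python3 -m jog 'ROWS' [FORCE]. ROWS is JSON, a list of rows, each a list of 5 numbers: the closure, from -1 (fully open) to 1 (shut), then the shift along the world's x, y, z in mm, then the turn about the world's z in degrees. In form: [[fingers, tx, ty, tz, turn], ...]. A call has 1 to 10 rows; each row shifts and turns the commanded pose from where the row before left it; what a row does not reach is not made up. A row lasts 1/10 s, in which the tool goes at most 50 mm and 8.59 degrees, less where a joint would pass 70% of its speed; a pose out of reach is approached as far as the arm can. A call with a gripper value outside its range is refused whole. The fingers move at their own pace and stop on an object; FORCE is the grip in N (left out, the last holds). Time passes only in rows, so rows that do not move let the fingers close. It gives the time, the measured TCP pose, the force, the opening and the grip force at its end, in the units of the state.
- observe(): the state, without advancing time (a new reading comes with each control period).
- capture(name): name is "scene" or "top" or "wrist"; returns a dict with "img" (420x560x3 uint8, red, green, blue), "z_map" (420x560 float32, m along the optical axis (not along the pixel's ray), 0 where there is no reading), "intrinsics" (3x3 intrinsics, pixels), "world_from_camera" (4x4, takes a point from camera to world coordinates); the wrist camera has in their place "tool_from_camera" (4x4, takes a point from camera to tool coordinates, whose origin is the TCP and whose axes are the flange's). Camera axes: x right, y up, looking along -z (the intrinsics and any distortion apply to the point x, -y, -z); pixel columns grow to the right and rows downward; lengths in m; the calibration is good to about 2 mm. A picture is of the moment at which its call begins: read the wrist's pose just before it.
- hand_in(): hands the job in; it is judged then, once.
The state is a dict: "clock": time; "joint_pos": joint angles; "joint_vel": joint speeds; "effort": joint torques, N m; "tool_pos": TCP position; "tcp_rot": TCP orientation; "contact_force": force on the tool from outside, world axes, zero at the start; "ft_torque": the same for the moment, N m; "grip_width": finger opening in m; "grip_force": force on a finger pad.
Only numpy, scipy, OpenCV 4.12 (cv2) and the standard library are available. Lean on these libraries where they do the work, as an engineer would, in place of code of your own. Each camera call takes 0.05 s, during which the arm holds its last target. There are 200 camera calls.

## Working session

There is one attempt and no reset: what is moved stays moved. The work goes in short steps, Python scripts to look and compute and a shell command to move; the robot and the scene stay as the last step left them, time stands still between calls to the robot, and variables do not carry over. Pictures are saved under pics/ and viewed, at most 10 in all, crops included, and the job is handed in when it is done.

```bash
mkdir -p pics
python3 - <<'E'
from workcell import observe,capture
import cv2,numpy as np
o=observe();print(o)
for n in("top","scene"):
    c=capture(n);cv2.imwrite(f"pics/{n}0.png",c["img"][:,:,::-1]);np.savez(f"{n}0.npz",**c)
    print(n,c["intrinsics"],c["world_from_camera"],[k for k in c])
E
```

```text
{'clock': 0.0, 'joint_pos': array([ 1.25735720e+00,  1.24537488e-01,  1.65166351e+00, -1.73140309e-05,
        1.36746024e+00, -8.25774074e-02]), 'joint_vel': array([-4.63230086e-04,  6.34458427e-04,  1.20181198e-03,  9.82292257e-04,
       -7.24754335e-04, -3.77063479e-05]), 'effort': array([-1.13740964e-03, -4.17601025e+01, -3.59931922e+01,  7.73493759e-02,
        4.93524957e-02, -1.91807467e-04]), 'tool_pos': array([0.14855464, 0.63214948, 0.21337228]), 'tcp_rot': array([ 1.15172886e-01,  9.93344923e-01, -1.01575120e-03, -1.95151784e-04]), 'contact_force': array([-0.79200386,  0.93910674, -0.42716143]), 'ft_torque': array([-0.0068592 ,  0.00104199,  0.00052829]), 'grip_force': 0.0, 'grip_width': 0.0952579227221759}
top [[492.70324586   0.         283.86971158]
 [  0.         492.70324586 201.32504259]
 [  0.           0.           1.        ]] [[ 0.00329646  0.99268191 -0.1207135   0.4193983 ]
 [-0.99986029  0.00129378 -0.016665   -0.0335012 ]
 [-0.01638687  0.12075157  0.99254749  1.16750392]
 [ 0.          0.          0.          1.        ]] ['img', 'z_map', 'intrinsics', 'world_from_camera']
scene [[420.47187185   0.         273.36348037]
 [  0.         420.47187185 203.90620873]
 [  0.           0.           1.        ]] [[-1.72972389e-01 -6.04451421e-01  7.77636826e-01  1.43321885e+00]
 [ 9.84926555e-01 -1.06541565e-01  1.36266565e-01  1.13663012e-01]
 [ 4.84125344e-04  7.89485513e-01  6.13769004e-01  8.03724385e-01]
 [ 0.00000000e+00  0.00000000e+00  0.00000000e+00  1.00000000e+00]] ['img', 'z_map', 'intrinsics', 'world_from_camera']
```

View pics/top0.png

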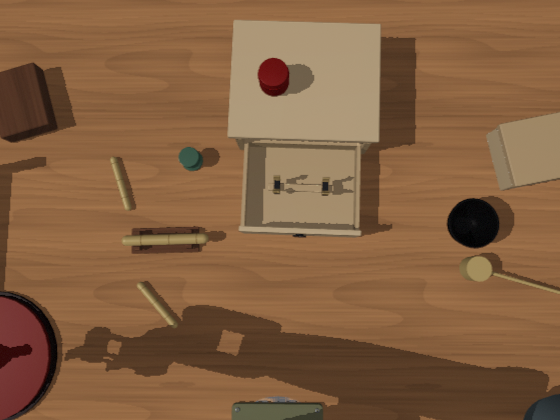

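View pics/scene0.png

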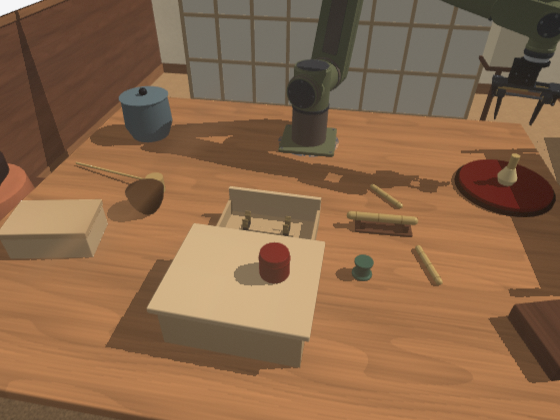

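The top view shows the tube in its cradle at about (123..207, 240), the clips at (278,185) and (325,186), the drawer's front edge from (240,232) to (361,235), and the ring at (299,235). The bowl is to the right of the shelf, the lid rest at (190,159) and the caddy on top. The two thinner sticks are decoys.

```bash
cat > h.py <<'E'
import numpy as np,cv2
def ray(c,u,v,z,M=None):
    M=c["world_from_camera"] if M is None else M;K=c["intrinsics"]
    d=np.array([(u-K[0,2])/K[0,0],-(v-K[1,2])/K[1,1],-1]);d=M[:3,:3]@d;o=M[:3,3]
    return o+d*(z-o[2])/d[2]
def cloud(c,M=None):
    M=c["world_from_camera"] if M is None else M;K=c["intrinsics"];z=c["z_map"]
    v,u=np.mgrid[:z.shape[0],:z.shape[1]]
    P=np.stack([(u-K[0,2])/K[0,0]*z,-(v-K[1,2])/K[1,1]*z,-z],-1)
    P=P@M[:3,:3].T+M[:3,3];P[z==0]=np.nan;return P
E
python3 - <<'E'
from h import *
np.set_printoptions(precision=4,suppress=True)
c=dict(np.load("top0.npz"));P=cloud(c)
for n,u,v,z in[("tubeL",123,240,.037),("tubeR",207,239,.037),("clipA",278,185,.085),("clipB",325,186,.085),("shelfL",230,137,.124),("shelfR",379,143,.124),("frL",240,233,.1),("frR",361,235,.1),("lid",190,158,.048),("bowl",473,223,.07),("stick",125,209,.01),("stick1",112,158,.01)]:print(n,ray(c,u,v,z),P[v,u])
hs=cv2.cvtColor(c["img"],cv2.COLOR_RGB2HSV)
# tube: height mask
reg=np.zeros(P.shape[:2],bool);reg[225:255,110:220]=1
m=reg&(P[...,2]>.036)&(P[...,2]<.06)
q=P[m][:,:2];ce=q.mean(0);w,V=np.linalg.eigh(np.cov((q-ce).T));d=V[:,1];t=(q-ce)@d
print("tube",ce,ce+d*(t.min()+t.max())/2,d,np.degrees(np.arctan2(-d[0]*np.sign(d[1]),abs(d[1]))),np.ptp(t),m.sum())
# front panel top
reg[:]=0;reg[222:240,235:367]=1
m=reg&(P[...,2]>.09)&(P[...,2]<.11);q=P[m][:,:2];ce=q.mean(0);w,V=np.linalg.eigh(np.cov((q-ce).T));d=V[:,1];t=(q-ce)@d;n=(q-ce)@V[:,0]
print("front",ce,ce+d*(t.min()+t.max())/2,d,np.ptp(t),np.ptp(n),m.sum())
reg[:]=0;reg[160:215,265:340]=1
m=reg&(P[...,2]>.07)&(P[...,2]<.1)
n,l,s,cc=cv2.connectedComponentsWithStats(m.astype(np.uint8))
for i in range(1,n):
  if s[i,4]>8:print("clip",cc[i],s[i],np.mean(P[l==i],0))
E
```

```text
tubeL [0.4667 0.3556 0.037 ] [0.4662 0.3516 0.0486]
tubeR [0.4695 0.1617 0.037 ] [0.4695 0.1616 0.038 ]
clipA [ 0.5876 -0.0022  0.085 ] [ 0.5918 -0.0014  0.0579]
clipB [ 0.5854 -0.1065  0.085 ] [ 0.5893 -0.1082  0.0598]
shelfL [0.6869 0.1015 0.124 ] [0.6871 0.1016 0.1231]
shelfR [ 0.6734 -0.2209  0.124 ] [ 0.7031 -0.2428  0.0019]
frL [0.4799 0.0794 0.1   ] [0.4855 0.0898 0.0009]
frR [ 0.4762 -0.1824  0.1   ] [ 0.4813 -0.1959  0.0031]
lid [0.6566 0.2036 0.048 ] [0.6571 0.2041 0.0456]
bowl [ 0.505  -0.4348  0.07  ] [ 0.5095 -0.4562  0.0115]
stick [0.5413 0.3633 0.01  ] [0.5411 0.3625 0.0123]
stick1 [0.6647 0.3999 0.01  ] [0.6634 0.3976 0.0161]
tube [0.4685 0.2583] [0.4684 0.2598] [-0.0315  0.9995] 1.8070024727089011 0.19771501859691637 878
front [ 0.4857 -0.0485] [ 0.4857 -0.048 ] [0.0346 0.9994] 0.26536323641811055 0.012162128771943247 704
clip [276.0882 177.9412] [273 176   7   5  34] [0.6034 0.0022 0.0856]
clip [325.0606 179.1515] [322 177   8   5  33] [ 0.6007 -0.1067  0.0858]
clip [275.75   190.5714] [272 189   8   4  28] [0.575  0.0028 0.0853]
clip [325.1111 192.4444] [322 191   7   4  27] [ 0.5708 -0.1066  0.0861]
```

```bash
python3 -m jog '[[-1,32,-37,0,-7.5],[-1,32,-37,0,-7.5],[-1,32,-37,0,-7.5],[-1,32,-37,0,-7.5],[-1,32,-37,0,-7.5],[-1,32,-37,0,-7.5],[-1,32,-37,0,-7.5],[-1,32,-37,0,-7.5],[-1,32,-37,0,-7.5],[-1,32,-37,0,-7.5]]'; python3 -m jog '[[-1,0,0,0,0],[-1,0,0,0,0]]'
python3 - <<'E'
from h import *
from workcell import *
from scipy.spatial.transform import Rotation as R
np.set_printoptions(precision=4,suppress=True)
o=observe();c=capture("wrist");T=np.eye(4);T[:3,:3]=R.from_quat(o["tcp_rot"]).as_matrix();T[:3,3]=o["tool_pos"]
M=T@c["tool_from_camera"];P=cloud(c,M);cv2.imwrite("pics/w1.png",c["img"][:,:,::-1])
y=T[:3,1];print(o["tool_pos"],o["joint_pos"],"close ang",np.degrees(np.arctan2(y[1],y[0])))
m=(P[...,2]>.038)&(P[...,2]<.056)&(abs(P[...,0]-.468)<.03)&(abs(P[...,1]-.26)<.12)
q=P[m][:,:2];ce=q.mean(0);w,V=np.linalg.eigh(np.cov((q-ce).T));d=V[:,1];t=(q-ce)@d;n=(q-ce)@V[:,0]
print("tube",ce,(t.min(),t.max()),np.ptp(n),d,m.sum(),np.nanmax(P[m][:,2]))
c=dict(np.load("top0.npz"));P=cloud(c)
m=(abs(P[...,2]-.124)<.006)&(P[...,1]<.12)&(P[...,1]>-.24)
yy=np.arange(-.2,.1,.02);e=[np.min(P[m&(abs(P[...,1]-a)<.01)][:,0]) for a in yy];print("shelf edge",np.polyfit(yy,e,1),np.polyval(np.polyfit(yy,e,1),-.05))
E
```

```text
clock: 1.1
tool_pos: [0.4694, 0.2609, 0.2144]
tcp_rot: [0.698, 0.716, -0.0, -0.0]
contact_force: [0.8, -0.5, -0.3]
grip_width: 0.0952
grip_force: 0.0
clock: 1.3
tool_pos: [0.4689, 0.2619, 0.2141]
tcp_rot: [0.697, 0.717, -0.0, -0.0]
contact_force: [0.6, -0.7, 0.6]
grip_width: 0.0952
grip_force: 0.0
[0.4689 0.2619 0.2141] [ 0.4091 -0.1265  1.9013  0.0005  1.368   0.3797] close ang 1.6788081210795707
tube [0.4711 0.2693] (np.float64(-0.10633652604315337), np.float64(0.08965044914334488)) 0.024283030164198287 [-0.0326  0.9995] 4426 0.05123405322780916
shelf edge [0.0345 0.6839] 0.6821409457746965
```

View pics/w1.png

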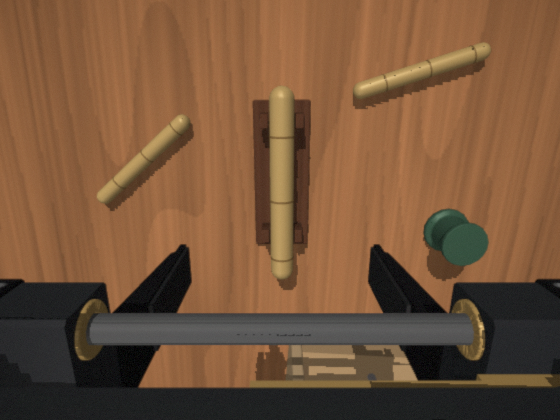

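The wrist view shows the tube upright in its cradle, from (282,88) to (282,277), midway between the fingers. The lid rest is clear of it. I'll go down and grip.

```bash
python3 -m jog '[[-1,1,-1,-45,0],[-1,0,0,-45,0],[-1,0,0,-40,0],[-1,0,0,-35,0],[-1,0,0,-18,0],[-1,0,0,-8,0],[-1,0,0,0,0]]'; python3 -m jog '[[1,0,0,0,0],[1,0,0,0,0],[1,0,0,0,0],[1,0,0,0,0],[1,0,0,0,0],[1,0,0,0,0],[1,0,0,0,0]]' 45
```

```text
clock: 2.05
tool_pos: [0.4682, 0.2625, 0.0226]
tcp_rot: [0.695, 0.719, -0.001, -0.001]
contact_force: [-0.0, -0.3, 0.3]
grip_width: 0.0954
grip_force: 0.0
clock: 2.75
tool_pos: [0.4697, 0.2617, 0.0237]
tcp_rot: [0.696, 0.718, -0.0, -0.0]
contact_force: [-0.5, -0.4, -0.2]
grip_width: 0.0447
grip_force: 0.0
```

```bash
python3 -m jog '[[1,0,0,0,0],[1,0,0,0,0],[1,0,0,0,0],[1,0,0,0,0],[1,0,0,0,0],[1,0,0,0,0]]'; python3 -m jog '[[1,0,0,10,0],[1,0,0,20,0],[1,0,0,40,0],[1,0,0,40,0],[1,0,0,20,0],[1,0,0,0,0]]'
```

```text
clock: 3.35
tool_pos: [0.4697, 0.2617, 0.0236]
tcp_rot: [0.696, 0.718, -0.0, -0.0]
contact_force: [0.0, -0.0, -0.9]
grip_width: 0.0233
grip_force: 45.0
clock: 3.95
tool_pos: [0.4723, 0.2629, 0.1589]
tcp_rot: [0.696, 0.718, 0.004, 0.002]
contact_force: [0.4, -0.3, -0.4]
grip_width: 0.0233
grip_force: 45.0
```

```bash
python3 -m jog '[[1,8,-20,0,0],[1,15,-40,0,-0.6],[1,15,-40,0,-0.6],[1,15,-40,0,-0.6],[1,15,-40,0,-0.6],[1,15,-40,0,-0.6],[1,15,-40,0,-0.6],[1,12,-33,0,-0.2],[1,8,-20,0,0],[1,0,0,0,0]]'; python3 -m jog '[[1,0,0,0,0],[1,0,0,0,0]]'
python3 - <<'E'
from h import *
from workcell import *
from scipy.spatial.transform import Rotation as R
np.set_printoptions(precision=4,suppress=True)
o=observe();c=capture("wrist");T=np.eye(4);T[:3,:3]=R.from_quat(o["tcp_rot"]).as_matrix();T[:3,3]=o["tool_pos"]
M=T@c["tool_from_camera"];P=cloud(c,M);cv2.imwrite("pics/w2.png",c["img"][:,:,::-1]);np.savez("w2.npz",M=M,**c)
y=T[:3,1];print(o["tool_pos"],"close ang",np.degrees(np.arctan2(y[1],y[0])),T[:3,2])
m=(P[...,2]>.074)&(P[...,2]<.1)&(abs(P[...,0]-.588)<.03)&(abs(P[...,1]+.05)<.09)
n,l,s,cc=cv2.connectedComponentsWithStats(m.astype(np.uint8))
for i in range(1,n):
  if s[i,4]>20:print("clip",cc[i],s[i],P[l==i].mean(0))
m=(P[...,2]>.13)&(P[...,2]<.22)&(abs(P[...,0]-.588)<.03);q=P[m];print("tube",m.sum(),q.min(0) if m.any() else 0,q.max(0) if m.any() else 0)
c=capture("top");cv2.imwrite("pics/t2.png",c["img"][120:260,200:420,::-1].repeat(3,0).repeat(3,1));P=cloud(c);np.savez("t2.npz",**c)
m=(P[...,2]>.14)&(P[...,2]<.2)&(abs(P[...,0]-.588)<.04);
for lo,hi in((-.2,-.1),(-.0,.1)):
  q=P[m&(P[...,1]>lo)&(P[...,1]<hi)];q=q[q[:,2]<.19];print("top tube",len(q),q.min(0),q.max(0),q.mean(0))
E
```

```text
clock: 4.95
tool_pos: [0.5873, -0.0535, 0.1517]
tcp_rot: [0.721, 0.693, -0.001, -0.001]
contact_force: [0.3, -0.1, -1.0]
grip_width: 0.0233
grip_force: 45.0
clock: 5.15
tool_pos: [0.5869, -0.0502, 0.1526]
tcp_rot: [0.719, 0.695, -0.0, -0.001]
contact_force: [0.7, -0.4, -0.4]
grip_width: 0.0231
grip_force: 45.0
[ 0.5869 -0.0502  0.1526] close ang -1.9690368708410797 [-0.0018  0.0007 -1.    ]
clip [309.9202 149.0429] [307 136   7  26 163] [0.6091 0.0024 0.0895]
tube 16958 [ 0.5667 -0.1106  0.1528] [0.6087 0.0475 0.22  ]
top tube 120 [ 0.5702 -0.1501  0.1633] [ 0.594  -0.1267  0.1809] [ 0.5804 -0.1376  0.1743]
top tube 71 [0.5745 0.0013 0.1643] [0.5976 0.0469 0.1809] [0.585  0.0146 0.1737]
```

View pics/w2.png

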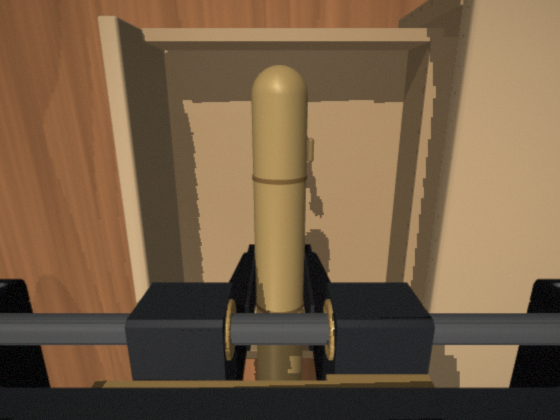

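View pics/t2.png

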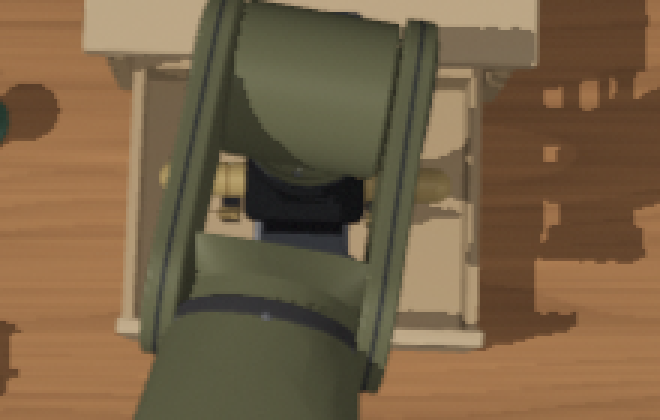

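The wrist view shows the tube (280, 68..300) held along the clip line, with clip A's lip just visible at (310,149). The top crop shows the tube spanning the drawer about centrally. I'll shift +2 mm in x and go down to just above the mouths.

```bash
python3 -m jog '[[1,2,0,-20,0],[1,0,0,-25,0],[1,0,0,-15,0],[1,0,0,-8,0],[1,0,0,-3,0],[1,0,0,0,0],[1,0,0,0,0]]' 60; python3 -m jog '[[1,0,0,-1,0],[1,0,0,-1,0],[1,0,0,-1,0],[1,0,0,-1,0],[1,0,0,0,0]]';python3 -m jog '[[1,0,0,-1,0],[1,0,0,-1,0],[1,0,0,-1,0],[1,0,0,0,0]]'
```

```text
clock: 5.95
tool_pos: [0.5905, -0.0513, 0.0838]
tcp_rot: [0.719, 0.695, 0.001, 0.001]
contact_force: [0.3, 0.3, -0.0]
grip_width: 0.0232
grip_force: 60.0
clock: 6.45
tool_pos: [0.5896, -0.0513, 0.0784]
tcp_rot: [0.719, 0.694, -0.0, -0.0]
contact_force: [-0.4, -0.5, 0.5]
grip_width: 0.0229
grip_force: 60.0
clock: 6.85
tool_pos: [0.5896, -0.0512, 0.0754]
tcp_rot: [0.719, 0.695, -0.0, -0.0]
contact_force: [0.5, 0.6, -0.6]
grip_width: 0.0231
grip_force: 60.0
```

```bash
for i in 1; do :; done; python3 -m jog '[[1,0,0,-1,0],[1,0,0,-1,0],[1,0,0,-1,0],[1,0,0,0,0]]'; python3 -m jog '[[1,0,0,-1,0],[1,0,0,-1,0],[1,0,0,-1,0],[1,0,0,0,0]]';python3 -m jog '[[1,0,0,-1,0],[1,0,0,-1,0],[1,0,0,0,0]]'
```

```text
clock: 7.25
tool_pos: [0.5901, -0.0513, 0.0732]
tcp_rot: [0.719, 0.695, 0.0, 0.0]
contact_force: [-0.6, -0.6, 3.0]
grip_width: 0.0229
grip_force: 60.0
clock: 7.65
tool_pos: [0.5901, -0.0513, 0.0702]
tcp_rot: [0.72, 0.694, 0.0, 0.0]
contact_force: [-0.4, 1.0, 5.0]
grip_width: 0.023
grip_force: 60.0
clock: 7.95
tool_pos: [0.5903, -0.0513, 0.0685]
tcp_rot: [0.719, 0.695, 0.0, 0.0]
contact_force: [-1.2, 0.6, 6.0]
grip_width: 0.0229
grip_force: 60.0
```

```bash
python3 -m jog '[[1,0,0,-1,0],[1,0,0,-1,0],[1,0,0,0,0]]'; python3 -m jog '[[1,0,0,-1,0],[1,0,0,-1,0],[1,0,0,0,0]]';python3 -m jog '[[1,0,0,-1,0],[1,0,0,-1,0],[1,0,0,0,0]]'
```

```text
clock: 8.25
tool_pos: [0.5906, -0.0513, 0.067]
tcp_rot: [0.719, 0.695, 0.001, 0.001]
contact_force: [-1.7, 0.8, 7.8]
grip_width: 0.023
grip_force: 60.0
clock: 8.55
tool_pos: [0.591, -0.0514, 0.0655]
tcp_rot: [0.719, 0.695, 0.001, 0.001]
contact_force: [-1.9, 1.1, 9.0]
grip_width: 0.0229
grip_force: 60.0
clock: 8.85
tool_pos: [0.5914, -0.0514, 0.0639]
tcp_rot: [0.719, 0.695, 0.001, 0.001]
contact_force: [-1.6, 1.1, 10.6]
grip_width: 0.0228
grip_force: 60.0
```

```bash
python3 -m jog '[[1,0,0,-1,0],[1,0,0,-1,0],[1,0,0,0,0]]'; python3 -m jog '[[1,0,0,-1,0],[1,0,0,0,0]]'
```

```text
clock: 9.15
tool_pos: [0.5918, -0.0515, 0.0624]
tcp_rot: [0.719, 0.695, 0.001, 0.002]
contact_force: [-1.7, 0.3, 11.5]
grip_width: 0.0232
grip_force: 60.0
clock: 9.35
tool_pos: [0.592, -0.0515, 0.0617]
tcp_rot: [0.72, 0.694, 0.002, 0.002]
contact_force: [-1.0, 1.9, 11.9]
grip_width: 0.0228
grip_force: 60.0
```

```bash
python3 -m jog '[[1,-1,0,-1,0],[1,-1,0,-1,0],[1,0,0,0,0]]'; python3 -m jog '[[1,0,0,-1,0],[1,0,0,-1,0],[1,0,0,0,0]]'
```

```text
clock: 9.65
tool_pos: [0.5913, -0.0515, 0.0605]
tcp_rot: [0.72, 0.694, 0.003, 0.003]
contact_force: [0.9, 1.2, 12.7]
grip_width: 0.0229
grip_force: 60.0
clock: 9.95
tool_pos: [0.5914, -0.0516, 0.0588]
tcp_rot: [0.72, 0.694, 0.003, 0.003]
contact_force: [0.1, 0.7, 14.2]
grip_width: 0.0231
grip_force: 60.0
```

```bash
python3 -m jog '[[1,0,0,-1,0],[1,0,0,-1,0],[1,0,0,0,0]]'
```

```text
clock: 10.25
tool_pos: [0.5915, -0.0517, 0.057]
tcp_rot: [0.719, 0.695, 0.003, 0.003]
contact_force: [0.8, -0.2, 15.8]
grip_width: 0.0229
grip_force: 60.0
```

```bash
python3 -m jog '[[1,0,0,-1,0],[1,0,0,0,0]]'
```

```text
clock: 10.45
tool_pos: [0.5915, -0.0518, 0.056]
tcp_rot: [0.719, 0.695, 0.003, 0.003]
contact_force: [-0.4, 0.8, 14.9]
grip_width: 0.0231
grip_force: 60.0
```

```bash
python3 -m jog '[[1,0,0,-1,0],[1,0,0,0,0]]'
```

```text
clock: 10.65
tool_pos: [0.5915, -0.0519, 0.0549]
tcp_rot: [0.719, 0.695, 0.002, 0.003]
contact_force: [0.3, 0.5, 13.8]
grip_width: 0.0227
grip_force: 60.0
```

```bash
python3 -m jog '[[1,0,0,-1,0],[1,0,0,0,0]]'
```

```text
clock: 10.85
tool_pos: [0.5904, -0.0518, 0.0523]
tcp_rot: [0.719, 0.695, 0.002, 0.003]
contact_force: [2.2, 1.2, -1.4]
grip_width: 0.0232
grip_force: 60.0
```

```bash
python3 -m jog '[[1,0,0,-1,0],[1,0,0,0,0]]'
```

```text
clock: 11.05
tool_pos: [0.5897, -0.0517, 0.0505]
tcp_rot: [0.719, 0.694, 0.001, 0.002]
contact_force: [1.1, -0.5, 8.6]
grip_width: 0.0225
grip_force: 60.0
```

```bash
python3 -m jog '[[1,0,0,0,0],[1,0,0,0,0],[1,0,0,0,0]]'
```

```text
clock: 11.35
tool_pos: [0.5898, -0.0517, 0.0506]
tcp_rot: [0.719, 0.695, 0.001, 0.002]
contact_force: [1.2, -0.1, 9.0]
grip_width: 0.023
grip_force: 60.0
```

```bash
python3 -m jog '[[1,0,0,-1,0],[1,0,0,-1,0],[1,0,0,0,0]]'
```

```text
clock: 11.65
tool_pos: [0.5898, -0.0517, 0.0488]
tcp_rot: [0.72, 0.694, 0.001, 0.002]
contact_force: [0.6, -0.6, 9.8]
grip_width: 0.0232
grip_force: 60.0
```

```bash
python3 -m jog '[[1,0,0,-1,0],[1,0,0,2,0],[1,0,0,3,0],[1,0,0,3,0],[1,0,0,1,0],[1,0,0,0,0],[1,0,0,0,0]]'; python3 -m jog '[[-0.1,0,0,0,0],[-0.1,0,0,0,0],[-0.1,0,0,0,0],[-0.1,0,0,0,0],[-0.1,0,0,0,0],[-0.1,0,0,0,0]]'
```

```text
clock: 12.35
tool_pos: [0.588, -0.0516, 0.0548]
tcp_rot: [0.719, 0.695, -0.0, 0.0]
contact_force: [1.0, -1.3, 4.9]
grip_width: 0.0228
grip_force: 60.0
clock: 12.95
tool_pos: [0.5875, -0.0511, 0.0544]
tcp_rot: [0.719, 0.695, -0.0, -0.0]
contact_force: [-0.3, -0.7, -0.6]
grip_width: 0.0522
grip_force: 0.0
```

```bash
python3 -m jog '[[-0.1,0,0,15,0],[-0.1,0,0,30,0],[0.3,0,0,45,0],[0.5,-10,0,45,-7.5],[1,-20,0,25,-8.5],[1,-30,0,0,-8.5],[1,-30,0,0,-8.5],[1,-30,0,0,-8.5],[1,-20,2,0,-8.5],[1,-10,2,0,-8.5]]'; python3 -m jog '[[1,0,0,0,-8.5],[1,0,0,0,-8.5],[1,0,0,0,-8.5],[1,0,0,0,-6],[1,0,0,0,0],[1,0,0,0,0]]'
python3 - <<'E'
from h import *
from workcell import *
from scipy.spatial.transform import Rotation as R
np.set_printoptions(precision=4,suppress=True)
o=observe();c=capture("wrist");T=np.eye(4);T[:3,:3]=R.from_quat(o["tcp_rot"]).as_matrix();T[:3,3]=o["tool_pos"]
M=T@c["tool_from_camera"];P=cloud(c,M);cv2.imwrite("pics/w3.png",c["img"][:,:,::-1])
y=T[:3,1];print(o["tool_pos"],"close ang",np.degrees(np.arctan2(y[1],y[0])),o["joint_pos"])
for lo,hi in((-.14,-.12),(-.09,-.07),(-.06,-.04),(-.03,-.01),(.02,.04)):
  m=(P[...,2]>.065)&(P[...,2]<.12)&(abs(P[...,0]-.588)<.025)&(P[...,1]>lo)&(P[...,1]<hi);q=P[m];print(lo,len(q),q.min(0)if len(q) else 0,q.max(0) if len(q) else 0)
m=(P[...,2]>.065)&(P[...,2]<.12)&(abs(P[...,0]-.588)<.016);q=P[m];print(q[:,1].min(),q[:,1].max())
m=(abs(P[...,2]-.1)<.006)&(abs(P[...,0]-.485)<.03);q=P[m];print("front",len(q),q.min(0),q.max(0))
E
```

```text
clock: 13.95
tool_pos: [0.4365, -0.0472, 0.216]
tcp_rot: [0.968, 0.251, 0.001, 0.0]
contact_force: [0.5, 0.8, -0.4]
grip_width: 0.0007
grip_force: 0.0
clock: 14.55
tool_pos: [0.4378, -0.0473, 0.2155]
tcp_rot: [1.0, -0.017, 0.001, 0.0]
contact_force: [0.0, 0.1, 0.5]
grip_width: -0.0
grip_force: 0.0
[ 0.4378 -0.0473  0.2155] close ang -91.89737584564392 [-0.2296 -0.3666  2.0946  0.      1.4125  1.3743]
-0.14 808 [ 0.573  -0.14    0.0685] [ 0.5934 -0.12    0.0858]
-0.09 799 [ 0.5749 -0.09    0.0715] [ 0.5949 -0.07    0.0864]
-0.06 804 [ 0.576  -0.06    0.0703] [ 0.5962 -0.04    0.0863]
-0.03 796 [ 0.577  -0.03    0.0699] [ 0.597  -0.01    0.0859]
0.02 770 [0.5787 0.0201 0.0704] [0.5989 0.04   0.0859]
-0.15211294924023153 0.045693629490171646
front 5046 [ 0.4765 -0.1819  0.094 ] [0.497  0.0835 0.1027]
```

View pics/w3.png

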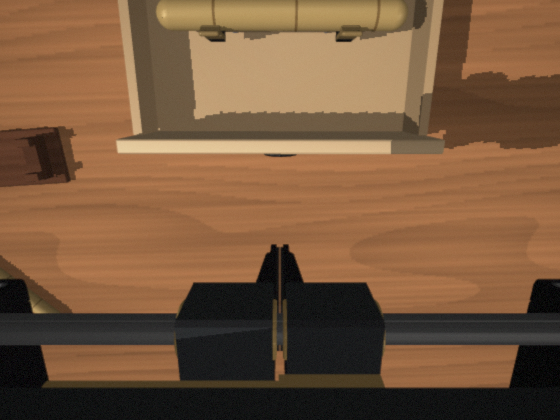

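The wrist view shows the tube (160..405, 13) sitting level in both clips at (215,35) and (345,35), at the same height all along and centred in the drawer. Next I push the drawer shut.

```bash
python3 -m jog '[[1,0,0,-20,0],[1,0,0,-40,0],[1,0,0,-45,0],[1,0,0,-30,0],[1,0,0,-10,0],[1,0,0,0,0]]'; python3 -m jog '[[1,10,0,0,0],[1,10,0,0,0],[1,4,0,0,0],[1,4,0,0,0],[1,4,0,0,0],[1,4,0,0,0],[1,0,0,0,0]]'
```

```text
clock: 15.2
tool_pos: [0.4367, -0.047, 0.0686]
tcp_rot: [1.0, -0.017, -0.002, -0.0]
contact_force: [-0.0, -1.1, 1.6]
grip_width: 0.0007
grip_force: 0.0
clock: 15.9
tool_pos: [0.4743, -0.0472, 0.0697]
tcp_rot: [1.0, -0.018, 0.0, -0.0]
contact_force: [0.2, 0.1, 0.1]
grip_width: 0.0004
grip_force: 0.0
```

```bash
python3 -m jog '[[1,4,0,0,0],[1,4,0,0,0],[1,6,0,0,0],[1,8,0,0,0],[1,8,-1,0,0],[1,10,0,0,0],[1,10,-1,0,0]]'; python3 -m jog '[[1,10,0,0,0],[1,10,-1,0,0],[1,10,0,0,0],[1,10,-1,0,0],[1,10,0,0,0],[1,10,0,0,0],[1,10,-1,0,0]]'
```

```text
clock: 16.6
tool_pos: [0.5245, -0.0488, 0.0694]
tcp_rot: [1.0, -0.018, -0.0, -0.0]
contact_force: [-2.3, 2.4, 0.4]
grip_width: 0.0004
grip_force: 1.0
clock: 17.3
tool_pos: [0.5945, -0.0522, 0.0696]
tcp_rot: [1.0, -0.018, -0.0, -0.0]
contact_force: [-1.9, 1.4, 0.1]
grip_width: 0.0004
grip_force: 1.0
```

```bash
python3 -m jog '[[1,10,0,0,0],[1,10,-1,0,0],[1,8,0,0,0],[1,6,0,0,0],[1,5,0,0,0],[1,4,-1,0,0],[1,3,0,0,0]]'; python3 -m jog '[[1,2,0,0,0],[1,2,0,0,0],[1,2,0,0,0],[1,2,0,0,0],[1,2,0,0,0]]'
```

```text
clock: 18.0
tool_pos: [0.64, -0.0542, 0.0697]
tcp_rot: [1.0, -0.018, -0.0, -0.0]
contact_force: [-2.3, 0.1, 0.4]
grip_width: 0.0002
grip_force: 0.8
clock: 18.5
tool_pos: [0.6498, -0.0544, 0.0697]
tcp_rot: [1.0, -0.018, 0.0, 0.0]
contact_force: [-1.2, -0.9, -0.5]
grip_width: 0.0005
grip_force: 0.8
```

```bash
python3 -m jog '[[1,2,0,0,0],[1,2,0,0,0],[1,1,0,0,0]]'; python3 -m jog '[[1,1,0,0,0],[1,1,0,0,0],[1,1,0,0,0]]'
```

```text
clock: 18.8
tool_pos: [0.6536, -0.0545, 0.0695]
tcp_rot: [1.0, -0.018, -0.002, 0.0]
contact_force: [-8.3, -2.0, 3.7]
grip_width: 0.001
grip_force: 3.7
clock: 19.1
tool_pos: [0.654, -0.0545, 0.0694]
tcp_rot: [1.0, -0.018, -0.005, 0.0]
contact_force: [-16.2, -2.2, 9.1]
grip_width: 0.0005
grip_force: 8.0
```

```bash
python3 -m jog '[[1,1,0,0,0],[1,1,0,0,0],[1,1,0,0,0]]'
```

```text
clock: 19.4
tool_pos: [0.6543, -0.0545, 0.0692]
tcp_rot: [1.0, -0.017, -0.009, 0.0]
contact_force: [-25.2, -2.0, 15.5]
grip_width: 0.0005
grip_force: 12.5
```

The stop has been reached. I'll back away and check.

```bash
python3 -m jog '[[1,-4,0,0,0],[1,-4,0,0,0],[1,-10,0,0,0],[1,-40,0,0,0],[1,-45,0,40,0],[1,-45,0,40,0],[1,-45,0,30,0],[1,-40,0,0,0],[1,0,0,0,0],[1,0,0,0,0]]'
python3 - <<'E'
from h import *
from workcell import *
print(observe()["tool_pos"])
c=capture("top");P=cloud(c);cv2.imwrite("pics/t3.png",c["img"][:,:,::-1])
yy=np.arange(-.16,.06,.02)
for z in(.124,.1):
  m=abs(P[...,2]-z)<.006
  print(z,np.round([np.min(P[m&(abs(P[...,1]-a)<.01)&(P[...,0]>.6)][:,0],initial=9) for a in yy],4))
c=capture("scene");cv2.imwrite("pics/s3.png",c["img"][:,:,::-1])
E
```

```text
clock: 20.4
tool_pos: [0.4464, -0.0541, 0.1643]
tcp_rot: [1.0, -0.018, 0.001, 0.0]
contact_force: [0.6, -0.1, -0.1]
grip_width: 0.0003
grip_force: 0.0
[ 0.4464075  -0.05414414  0.16433027]
0.124 [0.6782 0.6789 0.6799 0.6803 0.6807 0.6816 0.6823 0.6835 0.6837 0.6843
 0.685 ]
0.1 [0.6642 0.6652 0.6661 0.6664 0.6666 0.6671 0.6684 0.6688 0.6703 0.6706
 0.6711]
```

View pics/t3.png

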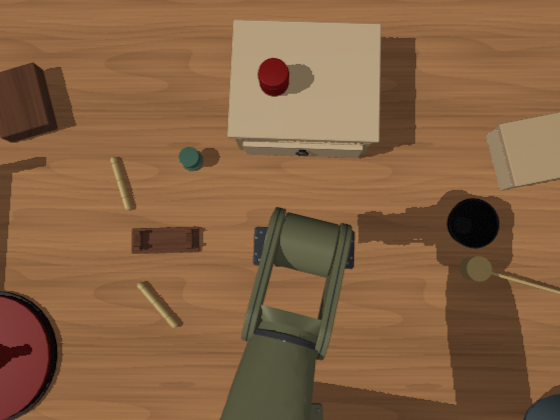

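The top view shows the drawer front (245..360, 145) 14 mm proud of the shelf's top edge, so it is fully shut. The caddy, lid rest and bowl are where they were, and the cradle is empty.

```bash
python3 -c "from workcell import hand_in;print(hand_in())"
```

```text
the job is handed in; nothing more can be done
None
```

The tube is snapped into both clips, level and about centred. The press peaked at about 16 N, roughly 15 mm of bar travel, so the bar did not bottom out. The drawer is fully shut, the bowl, caddy and lid rest were not touched, and the job was handed in at about 20 s.

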